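# Level a specimen in the hand press

### The arm

A 6-joint arm with a two-finger parallel gripper is mounted at the origin on the work surface. World frame = base frame: x ahead of the robot, y to its left, z up, the work surface at z = 0. Lengths are in m, angles in rad, forces in N, time in s.
With the tool pointing down it reaches from about 0.275 to 0.75 m from the base axis. Payload 10.2 kg.
Tool frame: the origin (TCP) lies midway between the tips of the shut fingers; the grasp point (between the pads) lies 19 mm behind it (env.hold_point_z is the distance from the TCP to the grasp point, in m); z points along the fingers, y is the line along which they close (so a half turn about z gives the same grasp; the last joint's range is limited). The gripper opens to 85 mm and grips with 20 to 120 N. Pads are 22 mm wide; open, the fingers measure 114 mm over their backs; the gripper's body (76 mm by 85 mm) begins 54 mm behind the grasp point. The pads swing forward as they close: fully open they stand 13 mm farther back than shut.
Start: joints at [-1.451, 0.313, 1.498, -0, 1.331, -0.223], TCP at [0.176, -0.494, 0.231] pointing down, gripper open.
Joint ranges: [-2.94, 2.94], [-0.97, 2.17], [0.19, 2.56], [-1.23, 4.37], [0.02, 3.11], [-2.88, 2.88]. Speed limits (rad/s): [2.39, 2.39, 3.01, 3.14, 3.14, 3.14].

### API

Orientations are given as a unit quaternion [x, y, z, w].
In Python, from bench import env, kinematics, monitor, eyes, job gives the robot as it stands. The module is installed in compiled form; this text tells all that it offers. Calls block until the motion is done:
- env.reach(position, orientation): joint-space move of the TCP to a pose.
- env.movel(position, velocity=0.15, frame=None, guard=None): straight line of the TCP; frame=None keeps the orientation; velocity is the mean speed in m/s. With guard (N) it stops when the force on the tool has changed by that much, and returns True; else False.
- env.set_joints(angles): joint-space move.
- env.release() and env.close_gripper(effort=None): open the fingers fully, or close them until they stop; effort is the grip in N (None keeps the last).
- env.hold(seconds).
- kinematics.ik(position, orientation): joint angles nearest the present ones, or None.
- monitor.sense(): the state.
- eyes.grab_frame(name): name is "scene" or "top" or "wrist"; returns a dict with "frame" (480x640x3 uint8, red, green, blue), "mtx" (3x3 intrinsics, pixels), "view" (4x4, takes a point from world to camera coordinates). Camera axes: x right, y down, z forward; pixel columns grow to the right and rows downward; lengths in m; the calibration is good to about 2 mm. The wrist camera is an equidistant fisheye: a pixel r from the principal point sees the ray r / f radians off the axis. A picture is of the moment at which its call begins. There is no depth.
A pose or a line that the arm cannot do raises env.MotionError and nothing moves.
- job.hand_in(): hands the job in; it is judged then, once.
The state is a dict: "clock": time; "joints": joint angles; "qvel": joint speeds; "joint_efforts": joint torques, N m; "position": TCP position; "ee_rot": TCP orientation; "contact_force": force on the tool from outside, world axes, zero at the start; "ft_torque": the same for the moment, N m; "finger_gap": opening from 0.0 (shut) to 1.0 (fully open); "gripper_force": force on a finger pad.
Only numpy, scipy, OpenCV 4.12 (cv2) and the standard library are available. Lean on these libraries where they do the work, as an engineer would, in place of code of your own. Each camera call takes 0.05 s, during which the arm holds its last target. There are 200 camera calls.

### The job

From the sloped bin, slide the carrier with the round specimen down into the channel and along it, without lifting it, until it lies against the end stop beneath the raised ram. Then push the press lever down until the ram bears firmly on the specimen, hold it there for about a second, ease the lever slowly back up to its rest without ever letting it fly back, and let go. Leave the other two carriers where they are and do not disturb the dish, the clear box or the jar.

Things in the scene. Friction and masses are not known exactly. Their poses are not given: they have to be found in the camera images.
- station: Fixed unit on a white slab 10 mm thick: sloped bin, channel, black press. Origin on the table below the ram axis; x points across the channel from its front fence to the bin, y along the channel from the press to its open end, z up. All sizes below in mm in these axes.
- seat (a point): Channel floor under the ram axis, station (0,0,10). Channel: flat floor at z 10, x -33 to 33, from the end stop's face (y -30) to an open end (y 405). Fence (x -33), end stop and back rail (x 33) are strips 8 high; the back rail runs only from y -30 to 55, then flares to x 43 at y 76; beyond, the bin opens onto the channel.
- lane0 (a point): Middle of the mouth (foot of the slope) of the lane nearest the press, station (36,130,10). Each lane's floor rises along +x at 0.175 rad (10 degrees) for 136 to a back wall 22 high. Lanes are 107 wide between walls 14 high and 3 thick, which start 8 up the slope.
- lane1 (a point): The same for the middle lane, station (36,240,10).
- lane2 (a point): The same for the lane farthest from the press, station (36,350,10).
- carrier_round: Carrier to press: loose aluminium plate 60 (x) x 100 (y) x 10, about 0.2 kg, with a grey round specimen fixed on it. Origin: centre of the underside. Starts in any lane, at rest on the slope (it does not slide by itself), x up the slope, y along station y; 60 free behind its upper edge to the back wall. Seated: its -y edge at the end stop, origin at station (0,20,10).
- round_top (a point): Centre of the top of the round specimen: diameter 36, 25 high, at carrier (0,-20,35), so nearer the plate's press-side end.
- carrier_square: Another carrier with the same plate but a square grey specimen 34 x 34 x 25 mm. Lies in another lane. Leave it.
- carrier_wedge: Another carrier with the same plate but a narrow grey bar 14 x 60 x 18 mm. Lies in the remaining lane. Leave it.
- press_ram: Steel ram with a foot 26 in diameter; origin at the centre of its lower face, at z 69 at rest, 24 above a seated specimen. Goes down 40 per rad of lever. The head that guides it overhangs the channel to y 14, z 100 to 195; the column stands at x -30 to 30, y -88 to -43, up to z 195.
- press_lever (a joint): Lever angle, rad: 0 at rest (up), grows as the handle is pushed down, stop at 0.80. Sprung: flies back if let go. The ram meets the seated specimen at about 0.6. The handle takes about 5 N all the way to there; each newton more then puts 5.5 N on the specimen, so 4 to 8 N more is firm (the handle then hardly moves).
- lever_grip (a point): Middle of the black round handle bar, diameter 22, 85 long along station x, free from above. Moves on a circle of radius 220 about the line station y -20, z 165 (parallel to x). At rest at station (-10,-202,289), 0.6 rad above level, out on the side away from the bin; level at lever 0.6.
- dish: Clear shallow dish, 60 mm across, standing on the station's slab behind the press channel. A bystander.
- slidebox: Clear open box 90 x 70 x 30 mm on the table beyond the station. A bystander.
- jar: White jar, 56 mm across, 70 mm high, beyond the station. A bystander.
There are look-alikes about, which are no part of the job. Leave any pink look-alike of the carrier_round alone.

How it is judged:
By the outcome, as a careful person would: the job done as asked, in the order asked, and still so for the second after the job is handed in, with the robot touching nothing.
It also fails if it takes over 72 s, if anything falls off the work surface, if the arm or the gripper's body presses on something with over 40 N, if the wrist force passes 120 N, or if a joint passes its speed limit or range.

## Working session

There is one attempt and no reset: what is moved stays moved. The work goes in short steps, each a Python script; the robot and the scene stay as the last script left them, time stands still between calls to the robot, and variables do not carry over. Pictures are saved under pics/ and viewed, at most 12 in all, crops included, and the job is handed in when it is done.

```bash
mkdir -p pics; python3 - <<'E'
from bench import env, kinematics, monitor, eyes, job
import cv2,numpy as np
for n in ("scene","top"):
    d=eyes.grab_frame(n); cv2.imwrite(f"pics/{n}0.png",d["frame"][:,:,::-1]); np.savez(n+"0.npz",**d)
    print(n,d["mtx"].tolist(),np.round(d["view"],4).tolist())
s=monitor.sense(); print(s)
E
```

```text
scene [[593.3751127025964, 0.0, 325.59819784650915], [0.0, 593.3751127025964, 240.0214684217214], [0.0, 0.0, 1.0]] [[0.8838, 0.4678, -0.0016, -0.4672], [0.3836, -0.7266, -0.57, -0.1164], [-0.2678, 0.5031, -0.8217, 1.6792], [0.0, 0.0, 0.0, 1.0]]
top [[527.6685863141296, 0.0, 313.4175482472108], [0.0, 527.6685863141296, 246.3782592027154], [0.0, 0.0, 1.0]] [[0.0014, -0.9996, -0.0273, -0.0275], [-0.9948, 0.0014, -0.1014, 0.5737], [0.1014, 0.0273, -0.9945, 1.185], [0.0, 0.0, 0.0, 1.0]]
{'clock': 0.1, 'joints': array([-1.45138717e+00,  3.13409163e-01,  1.49835764e+00,  2.81776313e-05,
        1.33101342e+00, -2.23382043e-01]), 'qvel': array([-0.00080311, -0.00107573, -0.00315858, -0.00043726, -0.00201725,
       -0.0001311 ]), 'joint_efforts': array([ 1.83575401e-03, -4.12901330e+01, -2.60144913e+01, -2.55222403e-04,
        2.95384445e-03, -7.51732586e-06]), 'position': array([ 0.17643762, -0.49422004,  0.23078588]), 'ee_rot': array([ 9.85348094e-01,  1.70554333e-01,  4.45200217e-05, -5.92269887e-04]), 'contact_force': array([ 0.19564142, -0.26199232, -0.67288099]), 'ft_torque': array([0.01786775, 0.01121366, 0.03598826]), 'gripper_force': 0.0, 'finger_gap': 1.0018258314584438}
```

View pics/top0.png

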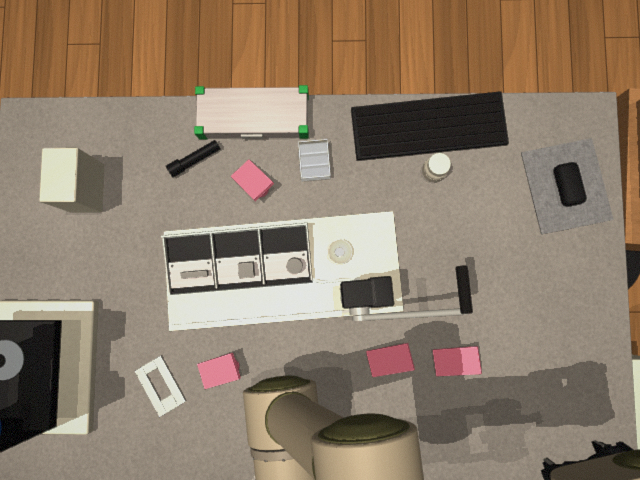

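View pics/scene0.png

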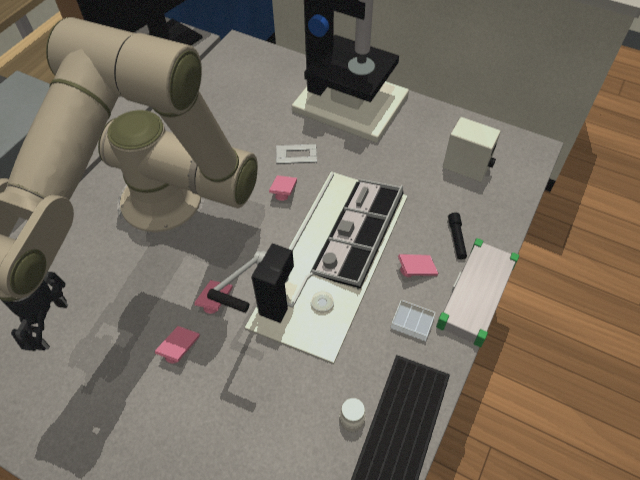

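The station lies across the top view, with the bin on the far side at (165–310, 225–290), the press at (367,292) and the handle at (463,289). These could be taken for the wanted carrier:
- Lane 0: round specimen at top (296,265).
- Lane 1: square specimen at (247,269).
- Lane 2: bar at (195,273).
- Pink blocks at (253,180), (219,370), (390,360) and (457,361).
- White frame at (160,385).

I choose (296,265) and will check it in a close crop.

```bash
python3 - <<'E'
import cv2
im=cv2.imread("pics/top0.png")[205:335,155:415]
cv2.imwrite("pics/crop0.png",cv2.resize(im,None,fx=3,fy=3,interpolation=cv2.INTER_CUBIC))
E
```

```text
(no output)
```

View pics/crop0.png

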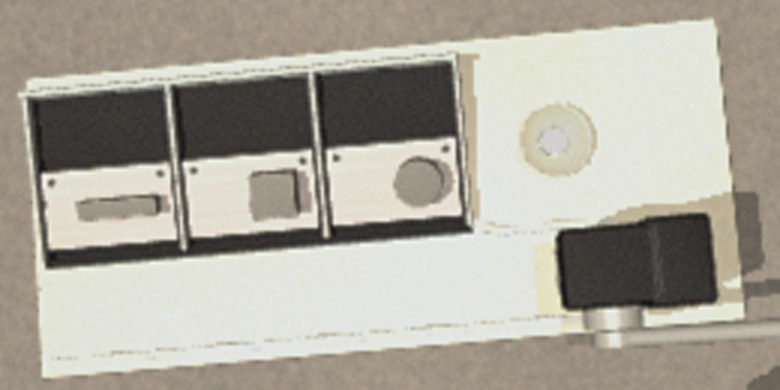

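The crop confirms the choice: the disc at crop (420,182), i.e. top (295,265.7), sits on the plate in the lane nearest the press. The bin foot corners are at crop (47,268) and (472,230). Next I'll fit the station pose and overlay the model to check it.

```bash
cat > h.py <<'E'
import numpy as np, cv2
from scipy.optimize import least_squares
c,s=np.cos(.175),np.sin(.175)
def lane(sl,y,h): return [36+sl*c-h*s, y, 10+sl*s+h*c]   # bin point, mm
def world(p,pose):
    x,y,a=pose; p=np.atleast_2d(p)/1000.
    return np.c_[x+p[:,0]*np.cos(a)-p[:,1]*np.sin(a), y+p[:,0]*np.sin(a)+p[:,1]*np.cos(a), p[:,2]]
def proj(P,d):
    V=d["view"]; q=(P@V[:3,:3].T+V[:3,3])@d["mtx"].T
    return q[:,:2]/q[:,2:]
E
python3 - <<'E'
from h import *
T=dict(np.load("top0.npz")); S=dict(np.load("scene0.npz"))
crop=lambda u,v:(155+u/3-.33,205+v/3-.33)
top=[([36,405,10],crop(47,268)),([36,75,10],crop(472,230)),(lane(46,110,35),crop(420,182)),
 (lane(8,185,14),crop(327,236)),(lane(8,295,14),crop(184,248)),
 ([-52.5,-202,289],(466,312)),([32.5,-202,289],(461,267))]
sc=[(lane(46,110,35),(330,260)),([-52.5,-202,289],(210,293)),([32.5,-202,289],(247,306))]
def res(p,which=(1,1)):
    r=[]
    if which[0]: r.append(proj(world([a for a,_ in top],p),T)-[b for _,b in top])
    if which[1]: r.append(proj(world([a for a,_ in sc],p),S)-[b for _,b in sc])
    return np.vstack(r).ravel()
for w in((1,1),(1,0),(0,1)):
    f=least_squares(res,[.35,-.1,.05],args=(w,),loss="soft_l1"); print(w,f.x.round(4)); print(res(f.x).reshape(-1,2).round(1).tolist())
    if w==(1,1): p=f.x; np.save("pose.npy",p)
lines=[[[-33,-30,18],[-33,405,18]],[[-33,-30,18],[33,-30,18]],[[33,-30,18],[33,55,18],[43,76,18]],[[36,75,10],[36,405,10]]]
for y in(75,185,295,405): lines.append([lane(8,y,14),lane(136,y,14)])
lines.append([lane(136,75,22),lane(136,405,22)])
lines.append([lane(16,80,10),lane(16,180,10),lane(76,180,10),lane(76,80,10),lane(16,80,10)])
th=np.linspace(0,6.3,30); lines.append([[75.2+0*t,0,0] for t in []] or [lane(46+18*np.cos(t),110+18*np.sin(t),35) for t in th])
lines.append([[-30,-88,195],[30,-88,195],[30,14,195],[-30,14,195],[-30,-88,195]]); lines.append([[-52.5,-202,289],[32.5,-202,289]])
out=[]
for d,(x,y) in((T,(155,195)),(S,(190,165))):
    im=cv2.resize(d["frame"][y:y+150,x:x+330 if d is T else x+230,::-1],None,fx=2.4,fy=2.4,interpolation=cv2.INTER_CUBIC) if d is T else cv2.resize(d["frame"][y:y+200,x:x+230,::-1],None,fx=2.4,fy=2.4)
    for l in lines: cv2.polylines(im,[np.int32(((proj(world(l,p),d)-[x,y]+.5)*2.4)*8)],False,(0,0,255),1,cv2.LINE_AA,3)
    out.append(im)
cv2.imwrite("pics/ovt.png",out[0]);cv2.imwrite("pics/ovs.png",out[1])
E
```

```text
(1, 1) [ 0.464  -0.0998  0.086 ]
[[-0.0, -0.3], [-0.8, 0.3], [-1.0, -0.5], [-0.6, -0.2], [-0.4, -0.1], [0.5, 0.6], [0.1, -2.2], [-1.1, -2.2], [-1.5, 0.4], [-0.2, 2.3]]
(1, 0) [ 0.4633 -0.1004  0.0847]
[[0.2, -0.2], [-0.5, 0.5], [-0.7, -0.2], [-0.3, -0.0], [-0.2, 0.0], [0.8, 1.2], [0.4, -1.6], [-1.5, -2.1], [-2.0, 0.4], [-0.8, 2.3]]
(0, 1) [ 0.4669 -0.0982  0.0732]
[[-0.6, -3.8], [-1.3, -1.4], [-1.3, -2.4], [-1.1, -2.5], [-1.0, -3.1], [-0.7, 0.5], [-0.5, -2.4], [0.5, -1.7], [-0.8, -0.3], [0.3, 1.9]]
```

View pics/ovt.png

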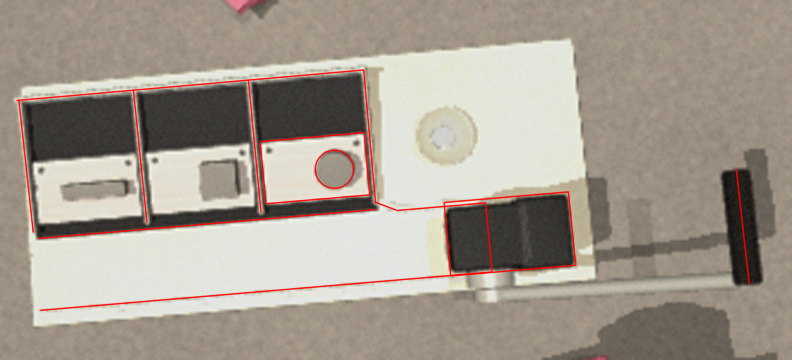

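View pics/ovs.png

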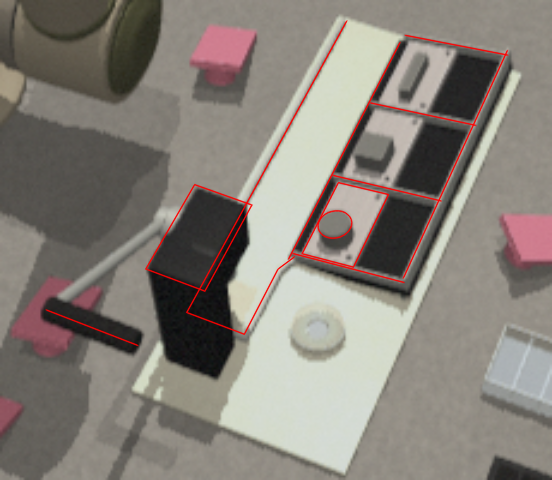

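The overlay matches in both views to about 1–2 px: handle bar at top-overlay (742,227), disc (334,168), bin walls and flare. Station pose is (0.464, -0.100, yaw 0.086). Next I check IK for all waypoints before moving.

```bash
cat >> h.py <<'E'
from scipy.spatial.transform import Rotation as Rot
pose=np.load("pose.npy")
def W(x,y,z): return world([x,y,z],pose)[0]
def st(P):
    d=np.array(P[:2])-pose[:2]; a=pose[2]; return np.r_[np.cos(a)*d[0]+np.sin(a)*d[1],-np.sin(a)*d[0]+np.cos(a)*d[1],P[2]]*1000
def Q(deg,tilt=0):  # tool down; tool y at `deg` from station x; tilt about station x
    R=Rot.from_rotvec([tilt,0,0])*Rot.from_euler("z",deg-90,degrees=True)*Rot.from_quat([1,0,0,0])*Rot.from_euler("z",180,degrees=True)
    return (Rot.from_rotvec([0,0,pose[2]])*R).as_quat()
def grip(l): t=.6-l; return np.array([-10,-20-220*np.cos(t),165+220*np.sin(t)])
E
python3 - <<'E'
from h import *
from bench import env,kinematics,monitor
print(Rot.from_quat(Q(90)).as_matrix().round(2).tolist(), env.hold_point_z)
pts=[("up",W(-0,-300,400)),("hi",W(140,126,300)),("lane",W(140,126,33)),("p1e",W(38,126,15)),("p2s",W(0,210,60)),("p2e",W(0,80,14))]
for n,P in pts:
    for d in(0,90,180,-90):
        q=kinematics.ik(P,Q(d)); print(n,d,None if q is None else q.round(2))
for l in(0,.3,.6,.65):
    for d in(90,-90):
        for f in (0,.5,1):
            q=Q(d,l*f); R=Rot.from_quat(q).as_matrix(); P=W(*grip(l))+R[:,2]*.019
            j=kinematics.ik(P,q); print(l,d,f,None if j is None else j.round(2))
E
```

```text
[[-1.0, -0.09, 0.0], [-0.09, 1.0, -0.0], [0.0, 0.0, -1.0]] 0.0187
up 0 [-0.87  0.55  0.72 -0.    1.87 -0.95]
up 90 [-0.87  0.55  0.72 -0.    1.87 -2.53]
up 180 [-0.87  0.55  0.72 -0.    1.87  2.19]
up -90 [-0.87  0.55  0.72 -0.    1.87  0.62]
hi 0 [-0.13  0.44  1.15 -0.    1.56 -0.22]
hi 90 [-0.13  0.44  1.15 -0.    1.56 -1.79]
hi 180 None
hi -90 [-0.13  0.44  1.15 -0.    1.56  1.35]
lane 0 [-0.13  0.68  1.49 -0.    0.98 -0.22]
lane 90 [-0.13  0.68  1.49 -0.    0.98 -1.79]
lane 180 None
lane -90 [-0.13  0.68  1.49 -0.    0.98  1.35]
p1e 0 [-0.18  0.54  1.82 -0.    0.79 -0.27]
p1e 90 [-0.18  0.54  1.82 -0.    0.79 -1.84]
p1e 180 [-0.18  0.54  1.82 -0.    0.79  2.88]
p1e -90 [-0.18  0.54  1.82 -0.    0.79  1.31]
p2s 0 [-0.02  0.4   1.89 -0.    0.85 -0.1 ]
p2s 90 [-0.02  0.4   1.89 -0.    0.85 -1.67]
p2s 180 None
p2s -90 [-0.02  0.4   1.89 -0.    0.85  1.47]
p2e 0 [-0.3   0.48  1.92 -0.    0.74 -0.39]
p2e 90 [-0.3   0.48  1.92 -0.    0.74 -1.96]
p2e 180 [-0.3   0.48  1.92 -0.    0.74  2.75]
p2e -90 [-0.3   0.48  1.92 -0.    0.74  1.18]
0 90 0 [-0.78  0.37  1.32 -0.    1.45 -2.44]
0 90 0
[... 398 characters left out ...]
-0.    1.33  0.67]
0.3 -90 0.5 [-0.85  0.5   1.29  0.09  1.48  0.62]
0.3 -90 1 [-0.88  0.56  1.22  0.17  1.62  0.59]
0.6 90 0 [-0.82  0.52  1.43 -0.    1.2  -2.48]
0.6 90 0.5 [-0.89  0.63  1.28  0.17  1.49 -2.58]
0.6 90 1 [-0.94  0.76  1.13  0.3   1.78 -2.62]
0.6 -90 0 [-0.82  0.52  1.43 -0.    1.2   0.66]
0.6 -90 0.5 [-0.89  0.63  1.28  0.17  1.49  0.56]
0.6 -90 1 [-0.94  0.76  1.13  0.3   1.78  0.52]
0.65 90 0 [-0.82  0.53  1.44 -0.    1.17 -2.48]
0.65 90 0.5 [-0.9   0.65  1.27  0.18  1.49 -2.59]
0.65 90 1 [-0.95  0.79  1.11  0.32  1.8  -2.62]
0.65 -90 0 [-0.82  0.53  1.44 -0.    1.17  0.66]
0.65 -90 0.5 [-0.9   0.65  1.27  0.18  1.49  0.55]
0.65 -90 1 [-0.95  0.79  1.11  0.32  1.8   0.52]
```

```bash
python3 - <<'E'
from h import *
from bench import kinematics,monitor
A=[];
for P in ([.46,-.02,.2],[.5,.1,.3],[.4,-.2,.15],[.55,0,.1]):
    j=kinematics.ik(P,Q(-90))
    for t in(-.5,-.2,0,.3,.6):
        q=(Rot.from_rotvec(t*np.array([-np.sin(j[0]),np.cos(j[0]),0]))*Rot.from_quat(Q(-90))).as_quat()
        k=kinematics.ik(P,q)
        if k is not None and abs(k[3])<.02: A.append(np.r_[P,k])
A=np.array(A)
def f(p):
    c,h,L1,L2,D,d=p; j1,j2,j3,_,j5=A[:,3:8].T; e=j2+j3; ph=e+j5
    r=c+L1*np.sin(j2)+L2*np.sin(e)+D*np.sin(ph); z=h+L1*np.cos(j2)+L2*np.cos(e)+D*np.cos(ph)
    return np.r_[r*np.cos(j1)-d*np.sin(j1)-A[:,0],r*np.sin(j1)+d*np.cos(j1)-A[:,1],z-A[:,2]]
o=least_squares(f,[0,.3,.4,.4,.2,.1]);print(len(A),o.x.round(4),abs(o.fun).max())
c,h,L1,L2,D,d=o.x
for P in(W(0,80,14),W(38,126,15)):
    j=kinematics.ik(P,Q(0)); 
    for n,r,z in(("elbow",c+L1*np.sin(j[1]),h+L1*np.cos(j[1])),("wrist",c+L1*np.sin(j[1])+L2*np.sin(j[1]+j[2]),h+L1*np.cos(j[1])+L2*np.cos(j[1]+j[2]))):
        print(n,st([r*np.cos(j[0]),r*np.sin(j[0]),z]).round())
E
```

```text
20 [-0.0048  0.1663  0.4204  0.393   0.2393  0.1163] 0.010410107924944734
elbow [-277.   67.  538.]
wrist [-32. -32. 247.]
elbow [-251.   84.  528.]
wrist [ 17.  11. 250.]
```

```bash
python3 - <<'E'
from h import *
S=dict(np.load("scene0.npz"));T=dict(np.load("top0.npz"))
j1=-1.451
for n,r,z in(("sh",0,.166),("elbow",.125,.566),("wrist",.507,.473),("tcp",.507,.231)):
    for d in(-.1,0,.05,.116,.2):
        P=np.array([[r*np.cos(j1)-d*np.sin(j1),r*np.sin(j1)+d*np.cos(j1),z]]); print(n,d,proj(P,S).round()[0],proj(P,T).round()[0])
E
```

```text
sh -0.1 [113. 149.] [303. 589.]
sh 0 [146. 159.] [297. 534.]
sh 0.05 [163. 164.] [294. 508.]
sh 0.116 [185. 171.] [290. 473.]
sh 0.2 [215. 180.] [285. 429.]
elbow -0.1 [18. 51.] [394. 766.]
elbow 0 [60. 63.] [382. 673.]
elbow 0.05 [82. 69.] [377. 628.]
elbow 0.116 [112.  77.] [370. 569.]
elbow 0.2 [151.  88.] [361. 496.]
wrist -0.1 [-98. 225.] [673. 673.]
wrist 0 [-52. 242.] [659. 593.]
wrist 0.05 [-29. 250.] [652. 554.]
wrist 0.116 [  3. 262.] [643. 503.]
wrist 0.2 [ 45. 277.] [632. 440.]
tcp -0.1 [-30. 293.] [584. 577.]
tcp 0 [ 10. 309.] [575. 519.]
tcp 0.05 [ 30. 316.] [570. 490.]
tcp 0.116 [ 57. 327.] [564. 452.]
tcp 0.2 [ 93. 341.] [556. 405.]
```

```bash
python3 - <<'E'
import cv2
im=cv2.imread("pics/scene0.png")[0:370,0:290]
cv2.imwrite("pics/arm.png",cv2.resize(im,None,fx=1.6,fy=1.6))
E
```

```text
(no output)
```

View pics/arm.png

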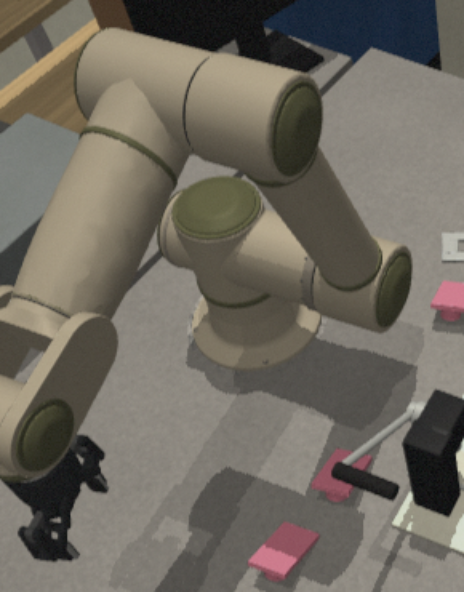

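The crop shows the forearm and fork lie in the TCP plane (fork at crop (30,400)), with only the upper arm offset, so the wrist stays above the TCP and clear of the press. Going ahead.

```bash
python3 - <<'E'
from h import *
from bench import env,monitor,eyes
S=monitor.sense
env.close_gripper(30)
p=S()["position"]; env.movel([p[0],p[1],.40],.25)
env.reach(W(140,126,400),Q(-90))
env.movel(W(140,126,60),.25)
print("pre",st(S()["position"]).round(1),S()["contact_force"].round(2))
g=env.movel(W(140,126,20),.02,guard=4); P=st(S()["position"]); print("floor",g,P.round(1),"exp 28.5")
z0=P[2]-28.5 if g else 0
env.movel(W(140,126,28.5+z0+2.5),.03)
f0=S()["contact_force"]
for x in(115,100,80,60,48):
    g=env.movel(W(x,126,10+(x-36)*np.tan(.175)+z0+2.5),.06,guard=12)
    s=S(); print(x,g,st(s["position"]).round(1),(s["contact_force"]-f0).round(1),round(s["clock"],1))
    if g: break
d=eyes.grab_frame("wrist"); cv2.imwrite("pics/w1.png",d["frame"][:,:,::-1])
d=eyes.grab_frame("top"); cv2.imwrite("pics/t1.png",d["frame"][:,:,::-1])
E
```

```text
pre [140.6 125.8  61.2] [0.29 0.73 0.36]
floor True [140.  126.   29.8] exp 28.5
115 False [115.2 126.   27.9] [0.2 1.8 0.5] 7.8
100 False [100.1 126.   25.3] [-1.2  0.1  0.5] 8.2
80 False [ 80.1 126.   21.7] [-0.1  0.3  0.3] 8.7
60 False [ 60.1 125.9  18.2] [ 0.1  0.3 -0.3] 9.2
48 False [ 47.9 126.   16. ] [ 0.9 -0.  -0.1] 9.6
```

View pics/w1.png

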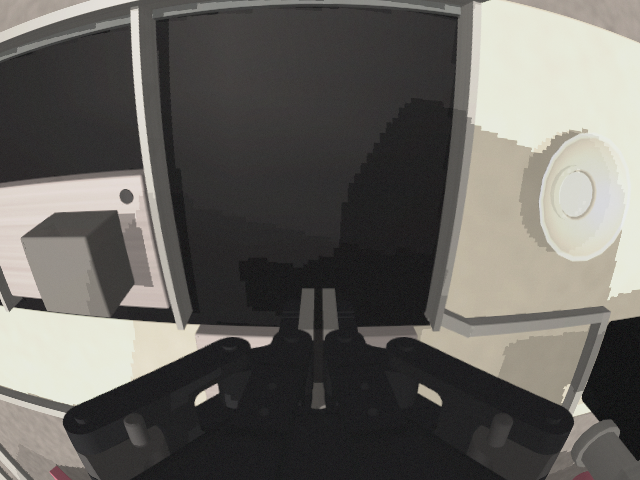

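The carrier has moved down with the fingers: its upper edge shows at (200–430, 330), square to the lane, just in front of the finger tips. I'll continue gently to the fence.

```bash
python3 - <<'E'
from h import *
from bench import env,monitor,eyes
S=monitor.sense
f0=S()["contact_force"]
for x in np.arange(45,32,-1.5):
    g=env.movel(W(x,126,max(14,16-(48-x)*.176)),.03,guard=4)
    s=S(); print(x,g,st(s["position"]).round(1),(s["contact_force"]-f0).round(1),round(s["clock"],1))
    if g: break
p=st(S()["position"]); env.movel(W(p[0]+4,126,p[2]+1),.05)
env.movel(W(p[0]+10,126,110),.2)
env.movel(W(0,235,110),.25,frame=Q(0))
d=eyes.grab_frame("wrist"); cv2.imwrite("pics/w2.png",d["frame"][:,:,::-1])
d=eyes.grab_frame("top"); cv2.imwrite("pics/t2.png",d["frame"][:,:,::-1])
print(S()["clock"])
E
```

```text
45.0 False [ 44.9 126.   15.4] [ 0.8 -1.6 -1. ] 9.9
43.5 False [ 43.6 125.9  15.3] [ 1.1 -0.8  0.6] 10.2
42.0 False [ 42. 126.  15.] [ 2.  -0.7 -0.3] 10.4
40.5 False [ 40.4 126.   14.7] [ 1.2 -0.  -0.1] 10.7
39.0 False [ 38.8 126.   14.3] [ 1.6 -0.4  0.9] 10.9
37.5 False [ 37.4 126.   14.2] [ 2.  -0.9  0.2] 11.2
36.0 False [ 36.8 126.2  14.2] [ 5.5  3.  -0.3] 11.4
34.5 False [ 36.6 126.1  14.7] [10.8  4.9 -1.7] 11.7
33.0 False [ 36.5 126.   15.3] [15.   6.6 -0.6] 11.9
14.6417
```

View pics/w2.png

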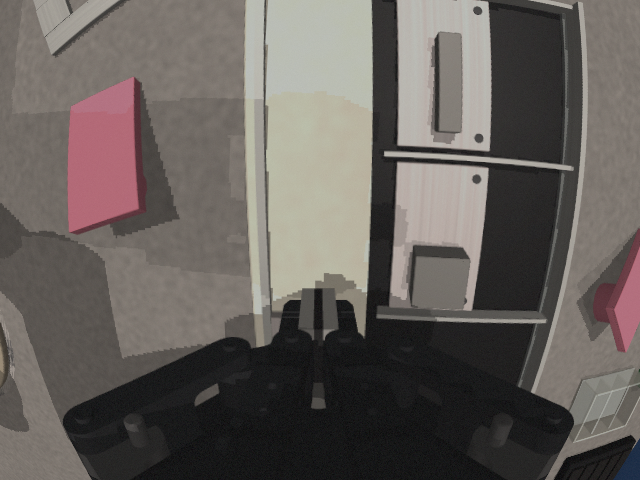

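The view down the channel is clear: fence at column 255, bin foot at column 372, and the other two carriers undisturbed. Now the push along the channel.

```bash
python3 - <<'E'
from h import *
from bench import env,monitor,eyes
S=monitor.sense
env.movel(W(-3,225,40),.2); env.movel(W(-3,225,14),.05,guard=4)
f0=S()["contact_force"]; print(st(S()["position"]).round(1))
for y in list(range(200,95,-15))+list(np.arange(92,70,-2.)):
    g=env.movel(W(-3,y,14),.06 if y>92 else .025,guard=10)
    s=S(); f=s["contact_force"]-f0; print(y,g,st(s["position"]).round(1),f.round(1),round(s["clock"],1))
    if g or (y<93 and f[1]>8): break
p=st(S()["position"])
env.movel(W(-3,p[1]+8,14),.05); env.movel(W(-3,p[1]+60,60),.2)
env.movel(W(-3,p[1]+150,200),.25)
for n in("wrist","top","scene"):
    d=eyes.grab_frame(n); cv2.imwrite(f"pics/{n}3.png",d["frame"][:,:,::-1]); np.savez(n+"3.npz",**d)
a=cv2.imread("pics/scene3.png")[150:360,190:440]; b=cv2.imread("pics/top3.png")[195:345,155:415]
a=cv2.resize(a,(500,420));b=cv2.resize(b,(300,173)); o=np.zeros((420,800,3),np.uint8);o[:,:500]=a;o[:173,500:]=b
cv2.imwrite("pics/c3.png",o); print(S()["clock"])
E
```

```text
[ -2.9 225.   14. ]
200 False [ -3.  199.7  14. ] [-0.4  1.   0.2] 16.4
185 False [ -3.  184.7  14. ] [ 0.1  0.8 -0.3] 16.8
170 False [ -3.  169.6  14. ] [-1.   0.4  0.6] 17.2
155 False [ -3.  154.6  14. ] [-0.6  1.3  0.5] 17.6
140 False [ -3.  139.6  14. ] [-0.4  1.1  1.2] 18.0
125 False [ -3.  124.6  14. ] [-1.3  1.2  0.5] 18.4
110 False [ -3.  109.6  14. ] [0.8 0.3 0.7] 18.8
92.0 False [-3.  91.9 14. ] [-1.   0.4  1.3] 19.6
90.0 False [-3.  89.9 14. ] [-0.7  0.4  0.7] 19.9
88.0 False [-3.  87.9 14. ] [0.6 1.1 1.3] 20.1
86.0 False [-2.9 85.8 14. ] [-0.   0.9  0.2] 20.4
84.0 False [-3.  83.8 14. ] [0.3 1.1 0.3] 20.6
82.0 False [-3.  81.8 14. ] [-0.5  0.8  2. ] 20.9
80.0 False [-3.1 81.3 14. ] [ 0.8 13.2  2.6] 21.1
22.9417
```

View pics/c3.png

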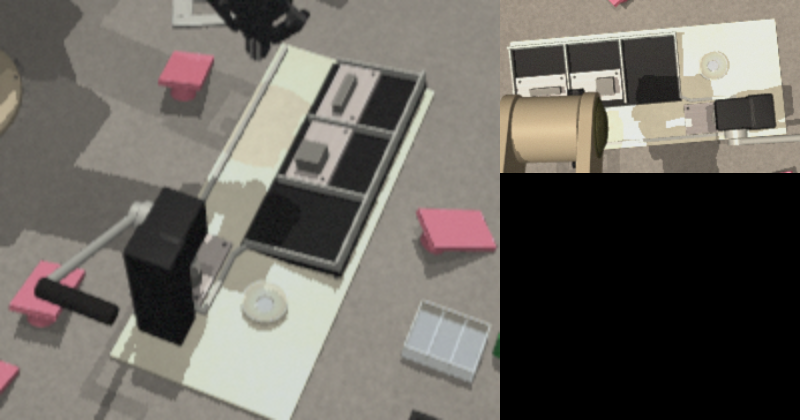

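The carrier lies against the end stop under the press, at crop (215,262) and top inset (690,118). The 13 N contact came where expected, at tip y 81 = 70 + half a finger. The dish and the other carriers are undisturbed. Now the lever.

```bash
cat >> h.py <<'E'
def lev(l):
    q=Q(-90,l); return W(*grip(l))+Rot.from_quat(q).as_matrix()[:,2]*.022, q
def tang(l):
    t=.6-l; v=np.array([0,np.sin(t),np.cos(t)]); return Rot.from_rotvec([0,0,pose[2]]).apply(v)  # up-tangent
E
python3 - <<'E'
from h import *
from bench import env,monitor,eyes
S=monitor.sense
p=S()["position"]; env.movel([p[0],p[1],.40],.25)
env.reach(W(-10,-202,410),Q(-90)); env.release()
P,q=lev(0)
env.movel(P+[0,0,.05],.2); f0=S()["contact_force"]; np.save("f0.npy",f0)
g=env.movel(P,.06,guard=6); print("down",g,st(S()["position"]).round(1),S()["finger_gap"])
env.close_gripper(60)
s=S(); print(s["finger_gap"],s["gripper_force"],(s["contact_force"]-f0).round(1),st(s["position"]).round(1),s["clock"])
d=eyes.grab_frame("wrist"); cv2.imwrite("pics/w4.png",d["frame"][:,:,::-1])
E
```

```text
down False [  -9.9 -201.7  267.6] 0.9992176102130625
0.24492887172955569 58.53386342525482 [-0.8  4.1  0. ] [ -10.  -201.2  267.2] 28.4833
```

View pics/w4.png

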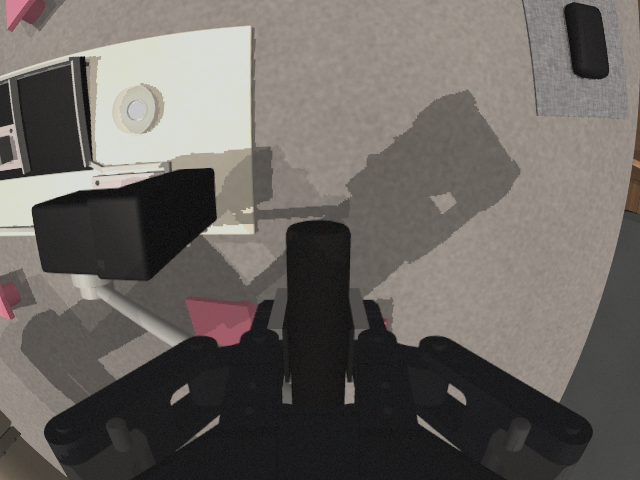

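The bar is centred between the pads at (318,300), and the gap is about 21 mm, matching the 22 mm bar. Now the press, with force control.

```bash
python3 - <<'E'
from h import *
from bench import env,monitor
S=monitor.sense; f0=np.load("f0.npy")
def go(l,v):
    P,q=lev(l); env.movel(P,v,frame=q)
def F(l): return np.mean([(S()["contact_force"]-f0)@tang(l) for _ in range(3)])
for l in np.arange(.08,.561,.08):
    go(l,.07); f=F(l); print(round(l,3),round(f,1),S()["clock"])
    if f>14: break
base=f
while l<.75 and f<10.2:
    l+=.006; go(l,.03); env.hold(.1); f=F(l); print(round(l,3),round(f,1),(S()["contact_force"]-f0).round(1),st(S()["position"]).round(1),round(S()["clock"],1))
np.save("l.npy",l); print(S()["finger_gap"])
E
```

```text
0.08 3.5 28.925
0.16 2.4 29.3167
0.24 2.9 29.7083
0.32 4.0 30.1
0.4 3.0 30.4917
0.48 3.9 30.8833
0.56 3.7 31.275
0.566 4.4 [-3.7  6.9  4.2] [ -10.  -227.7  155.2] 31.6
0.572 3.9 [-2.5  6.5  3.7] [ -10.  -227.6  154. ] 32.0
0.578 2.8 [-3.1  7.3  2.7] [ -10.  -227.6  152.8] 32.3
0.584 3.6 [-3.6  7.   3.5] [ -10.  -227.5  151.5] 32.7
0.59 3.7 [-2.4  7.3  3.7] [ -10.  -227.4  150.3] 33.0
0.596 3.6 [-3.3  7.6  3.6] [ -10.  -227.3  149.1] 33.4
0.602 4.0 [-3.   6.2  4. ] [ -10.  -227.2  147.8] 33.7
0.608 5.5 [-3.9  7.6  5.5] [ -10.  -227.1  146.8] 34.1
0.614 8.5 [-4.3  7.2  8.6] [ -10.  -227.   146.2] 34.4
0.62 11.7 [-5.   7.6 11.8] [ -10.  -226.9  145.4] 34.8
0.241929737292681
```

```bash
python3 - <<'E'
from h import *
from bench import env,monitor,eyes
S=monitor.sense; f0=np.load("f0.npy"); l=float(np.load("l.npy"))
def go(l,v):
    P,q=lev(l); env.movel(P,v,frame=q)
def F(l): return np.mean([(S()["contact_force"]-f0)@tang(l) for _ in range(3)])
l-=.003; go(l,.02)
for _ in range(5): env.hold(.28); print("hold",round(F(l),1),S()["clock"])
for k in np.linspace(l,0,17)[1:]:
    go(k,.05); print(round(k,2),round(F(k),1),end="; ")
env.hold(.2); s=S(); print((s["contact_force"]-f0).round(1),st(s["position"]).round(1),s["finger_gap"],s["clock"])
d=eyes.grab_frame("top"); a=proj(world([[-52.5,-202,289],[32.5,-202,289]],pose),d); print(a.round())
E
```

```text
hold 10.8 35.3083
hold 10.3 35.5917
hold 10.7 35.875
hold 10.8 36.1583
hold 11.4 36.4417
0.58 3.4; 0.54 2.9; 0.5 4.1; 0.46 4.8; 0.42 3.2; 0.39 3.9; 0.35 3.7; 0.31 3.1; 0.27 3.5; 0.23 2.6; 0.19 4.0; 0.15 2.4; 0.12 2.7; 0.08 2.3; 0.04 2.3; 0.0 -0.5; [-0.8  7.6 -4. ] [ -10.  -201.1  267.6] 0.23403022944953603 41.575
[[467. 313.]
 [461. 265.]]
```

The force fell to zero and reversed at l = 0, so the lever is on its rest stop. Letting go and backing off.

```bash
python3 - <<'E'
from h import *
from bench import env,monitor,eyes
S=monitor.sense; p=S()["position"]
env.release(); env.movel([p[0],p[1],p[2]+.1],.08); env.movel(W(-10,-330,380),.25)
d=eyes.grab_frame("scene"); print(S()["clock"],S()["contact_force"].round(1))
a=d["frame"][150:360,190:440,::-1]; b=np.load("scene3.npz")["frame"][150:360,190:440,::-1]
cv2.imwrite("pics/c5.png",np.hstack([cv2.resize(b,(400,336)),cv2.resize(a,(400,336))]))
E
```

```text
44.4 [0.2 0.5 0.1]
```

View pics/c5.png

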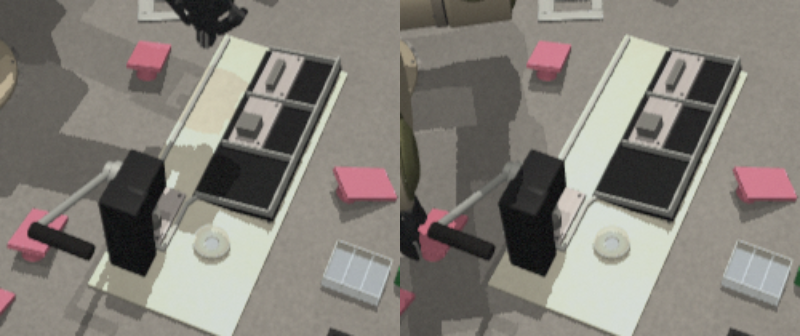

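In the after picture (right half) the lever is back at rest with its handle at (462,241), the carrier is seated at (572,208), and everything else is unchanged.

```bash
python3 -c "
from bench import job
print(job.hand_in())"
```

```text
the job is handed in; nothing more can be done
None
```

The round-specimen carrier is seated against the end stop, pressed at roughly 7 N above the lever's running force for about 1.4 s, and the lever was eased back to rest and released; the job was handed in at about 44 s, and the pictures show nothing else moved.

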